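# Shim the sagging spice shelf level

### The arm

A 6-joint arm with a two-finger parallel gripper is mounted at the origin on the work surface. World frame = base frame: x ahead of the robot, y to its left, z up, the work surface at z = 0. Lengths are in mm, angles in rad, forces in N, time in s.
With the tool pointing down it reaches from about 275 to 750 mm from the base axis. Payload 10.2 kg.
Tool frame: the origin (TCP) lies between the finger pads; the fingertips stand 11 mm ahead of it and the grasp point (between the pads) lies 8 mm behind it; z points along the fingers, y is the line along which they close (so a half turn about z gives the same grasp; the last joint's range is limited). The gripper opens to 85 mm and grips with 20 to 120 N. Pads are 22 mm wide; open, the fingers measure 114 mm over their backs; the gripper's body (76 mm by 85 mm) begins 54 mm behind the grasp point. The pads swing forward as they close: fully open they stand 13 mm farther back than shut.
Start: joints at [-1.48, 0.313, 1.498, -0, 1.331, -0.223], TCP at [162.042, -499.373, 242.294] pointing down, gripper open.
Joint ranges: [-2.94, 2.94], [-0.97, 2.17], [0.19, 2.56], [-1.23, 4.37], [0.02, 3.11], [-2.88, 2.88]. Speed limits (rad/s): [2.39, 2.39, 3.01, 3.14, 3.14, 3.14].

### API

Orientations are given as a unit quaternion [w, x, y, z].
In Python, from rig import sense, eyes, finish_job gives the robot as it stands.
- The arm moves only by the shell command python3 -m jog 'ROWS' [FORCE]. ROWS is JSON, a list of rows, each a list of 7 numbers: the shift along the tool's x, y, z in m, then the turn, a rotation vector about the tool's x, y, z in rad, then the finger opening in m, from 0 to 0.0854. In form: [[dx, dy, dz, rx, ry, rz, gripper], ...]. A call has 1 to 5 rows; each row shifts and turns the commanded pose from where the row before left it, along the tool's axes as they then stand; what a row does not reach is not made up. A row lasts 1/10 s, in which the tool goes at most 50 mm and 8.59 degrees, less where a joint would pass 70% of its speed; a pose out of reach is approached as far as the arm can. A call is refused whole if a number of a shift passes 0.05 or a number of a turn 0.15, either way. A call with a gripper value outside its range is refused whole. The fingers move at their own pace and stop on an object; FORCE is the grip in N (left out, the last holds). Time passes only in rows, so rows that do not move let the fingers close. It gives the time, the measured TCP pose, the force, the opening and the grip force at its end, in the units of the state.
- sense(): the state, without advancing time (a new reading comes with each control period).
- eyes.capture(name): name is "side" or "top" or "wrist"; returns the picture (420x560x3 uint8, red, green, blue); there is no depth.
- eyes.calibration(name): a dict with "fx", "fy", "cx", "cy" (pixels), "cam_to_world" (4x4, takes a point from camera to world coordinates); the wrist camera has in their place "mount" (4x4, takes a point from camera to tool coordinates, whose origin is the TCP and whose axes are the flange's). Camera axes: x right, y down, z forward; pixel columns grow to the right and rows downward; lengths in mm; the calibration is good to about 2 mm. A picture is of the moment at which its call begins: read the wrist's pose just before it. calibration takes no time and is no camera call.
- finish_job(): hands the job in; it is judged then, once.
The state is a dict: "time_s": time; "joints": joint angles; "dq": joint speeds; "tau": joint torques, N m; "eef_pos": TCP position; "ee_rot": TCP orientation; "force": force on the tool from outside, world axes, zero at the start; "wrist_torque": the same for the moment, N m; "grip_width": opening from 0.0 (shut) to 1.0 (fully open); "grip_force": force on a finger pad.
Only numpy, scipy, OpenCV 4.12 (cv2) and the standard library are available. Lean on these libraries where they do the work, as an engineer would, in place of code of your own. Each camera call takes 0.05 s, during which the arm holds its last target. There are 200 camera calls.

### The job

The little hinged spice shelf sags at its corner stub. Pick up the orange wedge and push it, thin end first and flat on the counter, straight in under that stub until the bubble of the spirit level sits between the two black lines, then let go and leave the wedge there. Push gently, do not lift or lean on the shelf with the gripper, and leave the bottle, jar and tin where they are.

Things in the scene. Friction and masses are not known exactly. Their poses are not given: they have to be found in the camera images.
- rack: Fixed wooden back block (30 x 190 mm, 60 mm tall) carrying the shelf's hinge. Origin on the counter straight below the middle of the hinge line, which is 41 mm up; +x points from the shelf through the block (the way the wedge is pushed), y along the hinge line, z up. The shelf reaches from 5 to 195 mm along its -x; level, its underside is 34, its top 48 and the spirit level's top 58 mm up.
- board: The spice shelf: wooden board 190 x 170 x 14 mm, hinged at the block, with three spice jars (41 mm wide, tops 106 mm up when level) and a spirit level fixed on it. Origin at the middle of the hinge line; axes as the rack's, tilting about y. At first it rests on the hinge's stop, free edge low by 0.04 rad (7 mm at the stub); it can rise to 0.04 rad past level. It weighs 4 to 8 N on the stub.
- corner (a point): Top of the steel corner stub, at (-180, -55, -7) mm in the board's frame, below a dark plate on the board. The stub, a peg 14 mm across with a domed end, points down from here, clear of the counter. Its length differs from start to start: board level, its end is 11 to 22 mm above the counter (7 mm less when sagging), so only the level tells how far the wedge must go.
- level_mid (a point): Middle of the dark green vial on top of the yellow spirit level (body 150 x 34 mm, along the board's x, fixed on the middle of the board), midway between the two black lines, which are 32 mm apart.
- bubble (a joint): Position in m of the white bubble (24 x 14 mm) along the vial: 0 when centred, negative towards the back block (the stub's edge is low), positive towards the free edge (it is high). -0.040 at the start; pushing takes up to 15 N; once the wedge carries the stub, about 1.3 mm for each mm that the wedge goes in. Between the lines within +-4 mm.
- wedge: Loose orange plastic wedge, 110 g, 150 x 28 mm, flat underneath. Origin at the centre of its underside; +x points to the thin end. From the thin end (2 mm thick, x = +75 mm) the top slopes up to 28 mm at x = -35 mm; from there to x = -75 mm is a grip block 40 mm long, 28 mm wide, 40 mm tall, gripped across its width from above. Friction (about 0.6) holds it under load.
- wedge_tip (a point): Middle of the wedge's thin edge, on its underside, at (75, 0, 0) mm in the wedge's frame.
- wedge_grip (a point): Point inside the wedge's grip block at (-55, 0, 28) mm in the wedge's frame: where to grip it.
- oil: Bystander: standing amber bottle, 52 mm across, 150 mm tall; origin at the centre of its underside.
- sauce: Bystander: standing red sauce jar, 72 mm across, 110 mm tall; origin at the centre of its underside.
- tin: Bystander: standing food tin with a green band, 74 mm across, 80 mm tall; origin at the centre of its underside.
Things that resemble listed ones, but are neither listed nor needed, are in the scene too. Of the things like the wedge, leave any that is pink; of the rest the larger one is meant.

How it is judged (in metres and radians):
On the way:
1. the wedge, flat on the counter, has its thin end under the stub and carries the shelf's corner (contact force between wedge and board above 0.5 N and angle between wedge's own z axis and vertical below 0.1 rad), for 0.2 s.
At the end, for the whole second after the job is handed in: The bubble rests within 4 mm of the middle of the lines, with the stub's weight on the wedge (over 0.5 N), the wedge flat on the counter (within 0.06 rad), straight in (within 0.25 rad of the rack's x), thin end past the stub, and at rest (value of joint bubble between -0.004 and 0.004 m and contact force between wedge and board above 0.5 N and angle between wedge's own z axis and vertical below 0.06 rad and angle between the x axis of wedge and the x axis of rack, either way round below 0.25 rad and x of wedge_tip in the frame of rack above -0.175 m and linear speed of wedge below 0.01 m/s); the robot touches nothing.
It fails at once if the gripper or arm presses on or lifts the shelf with more than 3 N (contact force between any of the arm, the fingers and board above 3 N).
It fails at once if the wedge is forced against the shelf with more than 20 N (contact force between wedge and board above 20 N).
It fails at once if the oil bottle is moved by more than 20 mm (distance of oil from where it was at the start of the episode above 0.02 m).
It fails at once if the sauce jar is moved by more than 20 mm (distance of sauce from where it was at the start of the episode above 0.02 m).
It fails at once if the tin is moved by more than 20 mm (distance of tin from where it was at the start of the episode above 0.02 m).
It also fails if it takes over 61 s, if anything falls off the work surface, if the arm or the gripper's body presses on something with over 40 N, if the wrist force passes 120 N, or if a joint passes its speed limit or range.

## Working session

There is one attempt and no reset: what is moved stays moved. The work goes in short steps, Python scripts to look and compute and a shell command to move; the robot and the scene stay as the last step left them, time stands still between calls to the robot, and variables do not carry over. Pictures are saved under pics/ and viewed, at most 10 in all, crops included, and the job is handed in when it is done.

```bash
mkdir -p pics; ls; python3 - <<'E'
from rig import sense, eyes
import cv2,numpy as np,json
print(sense())
a=[]
for n in ("top","side"):
    im=eyes.capture(n); cv2.imwrite(f"pics/{n}0.png",im[:,:,::-1]); c=eyes.calibration(n); print(n,c)
print(eyes.calibration("wrist"))
E
```

```text
pics
{'time_s': 0.0, 'joints': array([-1.48044904e+00,  3.13453221e-01,  1.49843678e+00, -1.42839729e-05,
        1.33100467e+00, -2.23411375e-01]), 'dq': array([-1.06135258e-03,  3.68223117e-05,  3.06628505e-04, -1.33824194e-04,
        6.40620017e-05, -5.63352352e-04]), 'tau': array([ 1.41973462e-03, -4.12272263e+01, -2.59734374e+01, -1.03356717e-04,
        4.25519320e-03,  2.18953414e-05]), 'eef_pos': array([ 161.99068475, -499.12636472,  241.73353442]), 'ee_rot': array([-6.50031125e-04,  9.87719180e-01,  1.56238273e-01,  3.63599142e-05]), 'force': array([-0.22714034, -0.32370575,  0.08205675]), 'wrist_torque': array([-0.00337983, -0.04300393, -0.03939082]), 'grip_force': 0.0, 'grip_width': 0.9972468526864154}
top {'fx': 470.3342288028648, 'fy': 470.3342288028648, 'cx': 274.2324470046942, 'cy': 205.2901070595293, 'cam_to_world': array([[-1.11102938e-04, -9.98121724e-01,  6.12618305e-02,
         4.76519086e+02],
       [-9.99979670e-01,  5.01464867e-04,  6.35668727e-03,
         8.10400718e+00],
       [-6.37546831e-03, -6.12598788e-02, -9.98101488e-01,
         1.29443215e+03],

[... 305 characters left out ...]
5.43222328e-01,  4.90314230e-01, -6.81543438e-01,
         1.03185103e+03],
       [ 2.40361451e-02, -8.20507846e-01, -5.71129704e-01,
         9.52957767e+02],
       [ 0.00000000e+00,  0.00000000e+00,  0.00000000e+00,
         1.00000000e+00]])}
{'fx': 337.1460469117855, 'fy': 337.1460469117855, 'cx': 279.8792683013306, 'cy': 205.37335153852072, 'mount': array([[ 3.04044981e-04, -9.44976234e-01, -3.27138847e-01,
         8.43382174e+01],
       [ 9.99999606e-01,  5.60302311e-04, -6.89088160e-04,
         1.22630202e+00],
       [ 8.34468586e-04, -3.27138508e-01,  9.44976031e-01,
        -1.31306225e+02],
       [ 0.00000000e+00,  0.00000000e+00,  0.00000000e+00,
         1.00000000e+00]])}
```

View pics/top0.png

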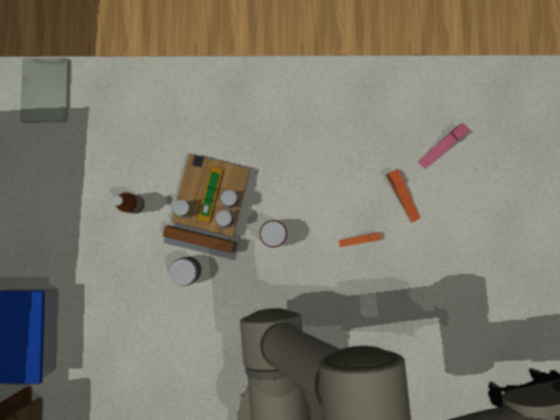

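View pics/side0.png

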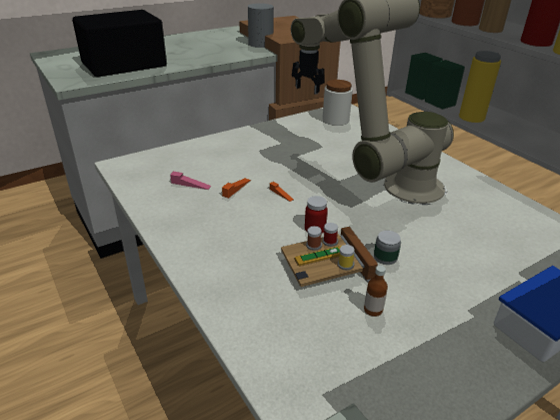

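The top view shows three wedge-like things: pink at (445,146), which must be left; orange and larger at (403,195); orange and smaller at (360,240). The one meant is (403,195). The rack's block is at (200,240), the dark plate over the stub at (198,160), the bottle at (127,202), the jar at (273,233) and the tin at (184,271). The side view agrees: pink (190,181), larger orange (236,187), smaller orange (281,191).

```bash
cat > h.py <<'E'
import numpy as np, cv2
from rig import sense, eyes
from scipy.spatial.transform import Rotation as R
def tool():
    s=sense(); q=s["ee_rot"]; T=np.eye(4); T[:3,:3]=R.from_quat([q[1],q[2],q[3],q[0]]).as_matrix(); T[:3,3]=s["eef_pos"]; return T
def cam(n):
    c=eyes.calibration(n); return c, (tool()@c["mount"] if n=="wrist" else c["cam_to_world"])
def ray(c,M,uv,z):
    uv=np.atleast_2d(np.float64(uv)); d=np.c_[(uv[:,0]-c["cx"])/c["fx"],(uv[:,1]-c["cy"])/c["fy"],np.ones(len(uv))]@M[:3,:3].T
    z=np.broadcast_to(z,len(uv)); return M[:3,3]+d*((z-M[2,3])/d[:,2])[:,None]
def hsv(im): return cv2.cvtColor(im,cv2.COLOR_RGB2HSV)
def blobs(m,amin=20):
    n,l,s,c=cv2.connectedComponentsWithStats(m.astype(np.uint8)); return [(l==i,s[i,4],c[i]) for i in range(1,n) if s[i,4]>=amin]
E
python3 - <<'E'
from h import *
im=cv2.imread("pics/top0.png")[:,:,::-1].copy(); H=hsv(im); c,M=cam("top")
def box(m,z):
    ct=np.argwhere(m)[:,::-1].astype(np.float32); p=cv2.boxPoints(cv2.minAreaRect(ct)); return ray(c,M,p,z)[:,:2].round(0).tolist()
org=(H[...,0]>3)&(H[...,0]<14)&(H[...,1]>190)&(H[...,2]>120)
for m,a,ce in blobs(org): print("orange",a,ce.round(1),box(m,15))
sub=H[140:265,150:265]; 
g=np.zeros(H.shape[:2],bool)
g[225:260,155:245]=((H[...,0]<14)&(H[...,1]>100)&(H[...,2]<140))[225:260,155:245]
for m,a,ce in blobs(g,60): print("block",a,ce,box(m,60))
d=np.zeros(H.shape[:2],bool); d[148:172,185:212]=(H[...,2]<60)[148:172,185:212]
for m,a,ce in blobs(d): print("plate",a,ce,ray(c,M,ce,41),box(m,41))
y=np.zeros(H.shape[:2],bool); y[150:230,190:230]=((H[...,0]>22)&(H[...,0]<75)&(H[...,1]>170))[150:230,190:230]
for m,a,ce in blobs(y,60): print("level",a,ce,ray(c,M,ce,55),box(m,55))
for n,p,z in(("oil",(119,200),150),("sauce",(273,233),110),("tin",(183,271),80)): print(n,ray(c,M,p,z))
a=cv2.resize(im[115:255,330:480],None,fx=3,fy=3,interpolation=2); b=cv2.resize(im[145:285,150:245],None,fx=3,fy=3,interpolation=2)
cv2.imwrite("pics/crop.png",np.hstack([a,b])[:,:,::-1])
E
```

```text
block 681 [198.4082232  238.57856094] [[473.0, 309.0], [501.0, 302.0], [456.0, 119.0], [429.0, 126.0]]
plate 78 [197.74358974 160.61538462] [[673.8907923  221.71925702  41.        ]] [[664.0, 235.0], [688.0, 229.0], [683.0, 208.0], [659.0, 214.0]]
level 149 [211.12080537 187.90604027] [[598.80582999 183.14753473  55.        ]] [[561.0, 199.0], [638.0, 181.0], [635.0, 167.0], [557.0, 186.0]]
oil [[559.91018782 394.89590578 150.        ]]
sauce [[479.42485615  18.75360567 110.        ]]
tin [[382.10728747 250.15914748  80.        ]]
```

View pics/crop.png

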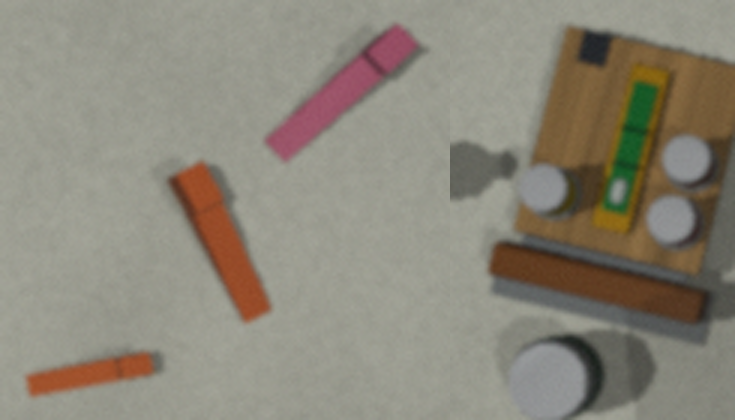

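The crop confirms it: the larger orange wedge is centred near crop (220,245), with its grip block up-left and its thin end down-right. The plate is at crop (593,47) and the bubble is at the block's end of the vial. Next I measure the wedge with a looser mask.

```bash
python3 - <<'E'
from h import *
im=cv2.imread("pics/top0.png")[:,:,::-1].copy(); H=hsv(im); c,M=cam("top")
m=np.zeros(H.shape[:2],bool); m[160:232,375:432]=((H[...,0]<16)&(H[...,1]>120))[160:232,375:432]
for b,a,ce in blobs(m,60):
    p=cv2.boxPoints(cv2.minAreaRect(np.argwhere(b)[:,::-1].astype(np.float32))); print(a,ce,p.tolist()); 
    o=p[np.argsort(p[:,1])]; back=o[:2].mean(0); tip=o[2:].mean(0)
    B=ray(c,M,back,40)[0];T=ray(c,M,tip,1)[0]; print(B,T,"len",np.linalg.norm((T-B)[:2]),"ang",np.degrees(np.arctan2(*(T-B)[[1,0]])))
E
```

```text
605 [403.09256198 194.17355372] [[386.00274658203125, 174.11619567871094], [397.305419921875, 168.1324005126953], [422.62701416015625, 215.96214294433594], [411.3243408203125, 221.94593811035156]]
[ 645.0877006  -298.59639308   40.        ] [ 518.13230352 -375.4984024     1.        ] len 148.43042775757232 ang -148.7950182835401
```

```bash
python3 -m jog '[[0.04,0,0,0,0,0,0.08],[0.045,0,0,0,0,0,0.08],[0.045,0,0,0,0,0,0.08],[0.045,0,0,0,0,0,0.08],[0.045,0,0,0,0,0,0.08]]' 40; python3 -m jog '[[0.045,0,0,0,0,0,0.08],[0.045,0,0,0,0,0,0.08],[0.045,0,0,0,0,0,0.08],[0.04,-0.01,0,0,0,-0.11,0.08],[0.03,-0.01,0,0,0,-0.11,0.08]]'
python3 -m jog '[[0,0,0,0,0,0,0.08],[0,0,0,0,0,0,0.08],[0,0,0,0,0,0,0.08]]'
python3 - <<'E'
from h import *
s=sense();print(s["joints"],s["time_s"])
c,M=cam("wrist"); im=eyes.capture("wrist"); cv2.imwrite("pics/w1.png",im[:,:,::-1]); np.save("w1M",M)
H=hsv(im); m=(H[...,0]<16)&(H[...,1]>120)&(H[...,2]>60)
for b,a,ce in blobs(m,800):
    p=cv2.boxPoints(cv2.minAreaRect(np.argwhere(b)[:,::-1].astype(np.float32))); print(a,ce.round(),p.round().tolist(),ray(c,M,p,10)[:,:2].round().tolist())
E
```

```text
time_s: 0.6
eef_pos: [372.9, -430.5, 242.0]
ee_rot: [-0.0, 0.988, 0.156, -0.0]
force: [-0.8, -1.2, 0.1]
grip_width: 0.939
grip_force: 0.0
time_s: 1.1
eef_pos: [559.8, -345.0, 241.2]
ee_rot: [-0.001, 0.964, 0.266, -0.0]
force: [-0.7, 0.3, 0.4]
grip_width: 0.935
grip_force: 0.0
time_s: 1.4
eef_pos: [557.1, -347.2, 242.1]
ee_rot: [-0.0, 0.965, 0.263, -0.0]
force: [-0.7, -0.4, 0.1]
grip_width: 0.938
grip_force: 0.0
[-7.35317059e-01  6.15955124e-01  1.04114554e+00 -2.72509889e-04
  1.48495025e+00  3.03750081e-01] 1.4
3692 [282. 135.] [[265.0, 207.0], [271.0, 68.0], [300.0, 69.0], [294.0, 208.0]] [[511.0, -355.0], [642.0, -288.0], [656.0, -313.0], [527.0, -385.0]]
1894 [137. 183.] [[82.0, 179.0], [90.0, 155.0], [185.0, 187.0], [177.0, 211.0]] [[436.0, -164.0], [467.0, -163.0], [486.0, -267.0], [456.0, -271.0]]
```

View pics/w1.png

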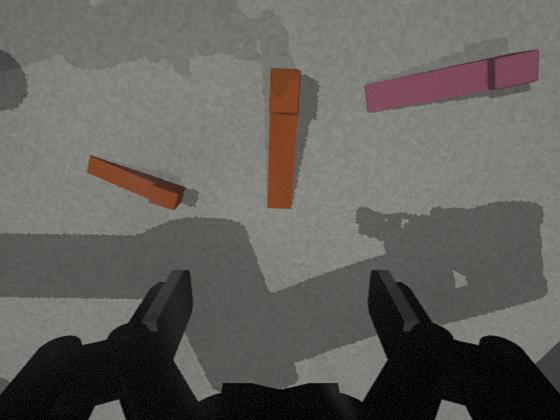

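```bash
python3 - <<'E'
from h import *
c=eyes.calibration("wrist"); M=np.load("w1M.npy")
b=ray(c,M,[(271,68),(300,69),(298,113),(271,113)],40); t=ray(c,M,[(268,208),(291,209)],[2,2]); 
print(b.round(1),t.round(1)); print("sides",np.linalg.norm(b-np.roll(b,1,0),axis=1),np.linalg.norm(t[0]-t[1]))
back=b[:2].mean(0);tip=t.mean(0);d=(tip-back)[:2];L=np.linalg.norm(d);u=d/L
print("len",L,"ang",np.degrees(np.arctan2(u[1],u[0])),"grip",back[:2]+20*u, b.mean(0))
T=tool();print("tool x ang",np.degrees(np.arctan2(T[1,0],T[0,0])))
E
```

```text
[[ 641.3 -289.2   40. ]
 [ 654.1 -312.6   40. ]
 [ 619.9 -331.4   40. ]
 [ 606.8 -309.2   40. ]] [[ 509.3 -360.2    2. ]
 [ 521.9 -384.     2. ]]
sides [39.89098909 26.62464915 39.05214062 25.80608836] 26.928056473679717
len 150.04386457572784 ang -151.6683105887311 grip [ 630.09511777 -310.41101038] [ 630.50643615 -310.60766384   40.        ]
tool x ang 30.456354081382205
```

```bash
python3 -m jog '[[0,0,0,0,0.125,0.038,0.08],[0,0,0,0,0.125,0,0.08],[0,0,0,0,0.125,0,0.08],[0,0,0,0,0.125,0,0.08],[0,0,0,0,0,0,0.08]]' | tail -6;  python3 -m jog '[[0,0,0,0,0,0,0.08],[0,0,0,0,0,0,0.08]]'
python3 - <<'E'
from h import *
s=sense();print(s["joints"],s["eef_pos"]); T=tool()
print("tool x ang",np.degrees(np.arctan2(T[1,0],T[0,0])),"tilt",np.arccos(-T[2,2]))
g=np.array([630.3,-310.5,32]); tcp=g+8*T[:3,2]; print("tool delta",T[:3,:3].T@(tcp-T[:3,3]))
# kinematic fit (planar, offset 116)
E
```

```text
time_s: 1.95
eef_pos: [555.5, -348.4, 241.4]
ee_rot: [-0.062, 0.94, 0.235, 0.24]
force: [0.1, 0.3, 0.0]
grip_width: 0.935
grip_force: 0.0
time_s: 2.15
eef_pos: [558.2, -346.4, 242.8]
ee_rot: [-0.061, 0.94, 0.238, 0.239]
force: [1.1, -0.4, 0.8]
grip_width: 0.936
grip_force: 0.0
[-0.91558461  0.51818568  1.27347314  0.51117762  1.30264068  0.03281733] [ 558.22992179 -346.43068418  242.80210817]
tool x ang 28.39567333072293 tilt 0.4978451533837706
tool delta [-29.9483527    3.03243367 231.64377828]
```

```bash
python3 -m jog '[[-0.03,0.003,0,0,0,0,0.08],[0,0,0.045,0,0,0,0.08],[0,0,0.045,0,0,0,0.08],[0,0,0.045,0,0,0,0.08],[0,0,0.035,0,0,0,0.08]]' | tail -5;  python3 -m jog '[[0,0,0,0,0,0,0.08],[0,0,0,0,0,0,0.08]]'
python3 - <<'E'
from h import *
s=sense();print(s["joints"],s["eef_pos"]); T=tool()
print("tool x ang",np.degrees(np.arctan2(T[1,0],T[0,0])),"tilt",np.arccos(-T[2,2]))
g=np.array([630.3,-310.5,32]); tcp=g+8*T[:3,2]; print("tool delta",T[:3,:3].T@(tcp-T[:3,3]))
E
```

```text
eef_pos: [608.8, -320.8, 76.5]
ee_rot: [-0.062, 0.939, 0.238, 0.238]
force: [-0.3, -1.1, -0.1]
grip_width: 0.941
grip_force: 0.0
time_s: 2.85
eef_pos: [608.2, -322.4, 79.6]
ee_rot: [-0.062, 0.939, 0.238, 0.239]
force: [0.1, -1.0, 1.1]
grip_width: 0.936
grip_force: 0.0
[-0.82787661  0.73856264  1.35367144  0.58380868  1.00380056 -0.06287465] [ 608.22286481 -322.3729151    79.56549399]
tool x ang 28.453060657908924 tilt 0.4995104508216289
tool delta [-0.77919716  0.17161821 61.76063271]
```

```bash
python3 -m jog '[[0,0,0.03,0,0,0,0.08],[0,0,0.022,0,0,0,0.08],[0,0,0.01,0,0,0,0.08],[0,0,0,0,0,0,0.08],[0,0,0,0,0,0,0.02]]' 60 | tail -5;  python3 -m jog '[[0,0,0,0,0,0,0.02],[0,0,0,0,0,0,0.02],[0,0,0,0,0,0,0.02],[0,0,0,0,0,0,0.02],[0,0,0,0,0,0,0.02]]';  python3 -m jog '[[0,0,0,0,0,0,0.02],[0,0,0,0,0,0,0.02]]'
python3 - <<'E'
from h import *
s=sense();print(s["joints"],s["eef_pos"],s["force"])
E
```

```text
eef_pos: [634.0, -309.3, 26.2]
ee_rot: [-0.061, 0.939, 0.238, 0.24]
force: [-0.0, -0.6, -0.0]
grip_width: 0.79
grip_force: 0.0
time_s: 3.85
eef_pos: [633.9, -308.8, 25.3]
ee_rot: [-0.061, 0.939, 0.238, 0.24]
force: [-2.5, 0.3, 5.3]
grip_width: 0.319
grip_force: 59.6
time_s: 4.05
eef_pos: [633.9, -308.8, 25.3]
ee_rot: [-0.061, 0.939, 0.238, 0.24]
force: [-2.2, -0.2, 6.6]
grip_width: 0.319
grip_force: 59.6
[-0.78346248  0.83819131  1.32789117  0.61604904  0.92048314 -0.07526872] [ 633.93864911 -308.75533655   25.31732629] [-2.2325321  -0.24388592  6.63301225]
```

```bash
python3 -m jog '[[0.012,0,-0.022,0,0,0,0.02],[0.02,0,-0.036,0,0,0,0.02],[0.012,0,-0.022,-0.059,0,0.107,0.02],[0,0,0,-0.059,0,0.107,0.02],[0,0,0,-0.059,0,0.107,0.02]]' | tail -5;  python3 -m jog '[[0,0,0,-0.059,0,0.108,0.02],[0,0,0,-0.059,0,0.108,0.02],[0,0,0,-0.059,0,0.108,0.02],[0,0,0,0,0,0,0.02],[0,0,0,0,0,0,0.02]]'
cat >> h.py <<'E'
S=np.array([673.9,221.7]); A=np.radians(-13.7); O=np.array([np.cos(A),np.sin(A)])
def go(out,z,lat=0):
    "tool shift (mm) bringing the grasp point to `out` mm outward of the stub, height z"
    s=sense(); T=tool(); g=np.r_[S+out*O+lat*np.array([-O[1],O[0]]),z]; cur=T[:3,3]-8*T[:3,2]
    e=cur[:2]-S
    print("t",s["time_s"],"j",s["joints"].round(3),"F",s["force"].round(1),"grip",s["grip_force"],s["grip_width"])
    print("grasp",cur.round(1),"out",(e@O).round(1),"lat",(e@[-O[1],O[0]]).round(1),"tool x ang",np.degrees(np.arctan2(T[1,0],T[0,0])).round(2),"tilt",np.arccos(-T[2,2]).round(3),"roll",T[2,1].round(4))
    print("delta tool",(T[:3,:3].T@(g-cur)).round(1))
E
python3 -c "
from h import *
go(158,100)"
```

```text
eef_pos: [633.9, -308.6, 116.5]
ee_rot: [-0.015, 0.967, 0.06, 0.247]
force: [-1.0, 0.6, -1.5]
grip_width: 0.318
grip_force: 59.2
time_s: 5.05
eef_pos: [634.1, -308.1, 115.5]
ee_rot: [0.029, 0.962, -0.114, 0.245]
force: [0.5, 0.5, -1.6]
grip_width: 0.317
grip_force: 59.3
t 5.05 j [-0.693  0.615  1.471  0.365  0.633  0.865] F [ 0.5  0.5 -1.6] grip 59.27287995815277 0.31701119697619956
grasp [ 630.3 -307.3  122.6] out 83.0 lat -524.2 tool x ang -13.52 tilt 0.499 roll -0.0002
delta tool [  56.5 -524.    56.6]
```

```bash
python3 -m jog '[[0.014,-0.047,0.014,0,0,0,0.02],[0.014,-0.048,0.014,0,0,0,0.02],[0.014,-0.048,0.014,0,0,0,0.02],[0.014,-0.048,0.014,0,0,0,0.02],[0,-0.048,0,0,0,0,0.02]]' | tail -5;  python3 -m jog '[[0,-0.048,0,0,0,0,0.02],[0,-0.048,0,0,0,0,0.02],[0,-0.048,0,0,0,0,0.02],[0,-0.048,0,0,0,0,0.02],[0,-0.048,0,0,0,0,0.02]]'|tail -5;  python3 -m jog '[[0,-0.045,0,0,0,0,0.02],[0,0,0,0,0,0,0.02],[0,0,0,0,0,0,0.02]]'
python3 -c "
from h import *
go(158,100)
c,M=cam('wrist'); im=eyes.capture('wrist'); cv2.imwrite('pics/w2.png',im[:,:,::-1])"
```

```text
eef_pos: [761.9, -99.0, 92.8]
ee_rot: [0.029, 0.962, -0.115, 0.245]
force: [-0.2, -0.3, -0.8]
grip_width: 0.317
grip_force: 59.2
eef_pos: [817.9, 134.5, 93.8]
ee_rot: [0.03, 0.962, -0.115, 0.244]
force: [1.7, -0.7, -1.3]
grip_width: 0.314
grip_force: 59.2
time_s: 6.35
eef_pos: [828.2, 177.5, 93.1]
ee_rot: [0.029, 0.963, -0.114, 0.244]
force: [-0.3, -0.2, -1.9]
grip_width: 0.32
grip_force: 59.4
t 6.35 j [ 0.122  0.968  0.869 -0.226  0.847  2.04 ] F [-0.3 -0.2 -1.9] grip 59.41334277391434 0.3203639647354094
grasp [824.5 178.4 100.2] out 156.6 lat -6.4 tool x ang -13.54 tilt 0.497 roll 0.0008
delta tool [ 1.2 -6.4  0.8]
```

View pics/w2.png

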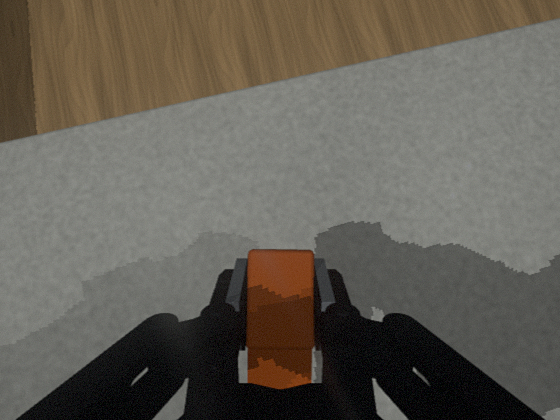

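The wrist view shows the wedge straight between the pads (block top around (280,300)) with open counter below. I level the side offset and lower it to just above the counter.

```bash
python3 -m jog '[[-0.008,-0.006,0.015,0,0,0,0.02],[-0.01,0,0.018,0,0,0,0.02],[-0.009,0,0.016,0,0,0,0.02],[-0.004,0,0.008,0,0,0,0.02],[0,0,0,0,0,0,0.02]]' | tail -5;  python3 -m jog '[[0,0,0,0,0,0,0.02],[0,0,0,0,0,0,0.02]]'|tail -4
python3 - <<'E'
from h import *
go(150,32.5)
for n in("top","side"): im=eyes.capture(n); cv2.imwrite(f'pics/{n}1.png',im[:,:,::-1])
t=cv2.imread("pics/top1.png")[110:250,140:280]; s=cv2.imread("pics/side1.png")[200:320,230:400]
cv2.imwrite("pics/c1.png",np.hstack([cv2.resize(t,(420,420),interpolation=2),cv2.resize(s,(380,268),interpolation=2,dst=None) if 0 else cv2.resize(cv2.copyMakeBorder(s,0,50,0,0,0),(378,420),interpolation=2)]))
E
```

```text
eef_pos: [829.7, 182.4, 27.8]
ee_rot: [0.03, 0.962, -0.116, 0.244]
force: [-0.5, 0.4, -0.9]
grip_width: 0.317
grip_force: 59.4
ee_rot: [0.029, 0.962, -0.116, 0.246]
force: [0.7, -0.2, -0.4]
grip_width: 0.318
grip_force: 59.4
t 7.1 j [ 0.129  1.045  0.887 -0.255  0.754  2.086] F [ 0.7 -0.2 -0.4] grip 59.384335577487946 0.3177407649793078
grasp [826.5 183.7  37.1] out 157.3 lat -0.7 tool x ang -13.78 tilt 0.5 roll -0.0009
delta tool [-8.6 -0.7  0.5]
```

View pics/c1.png

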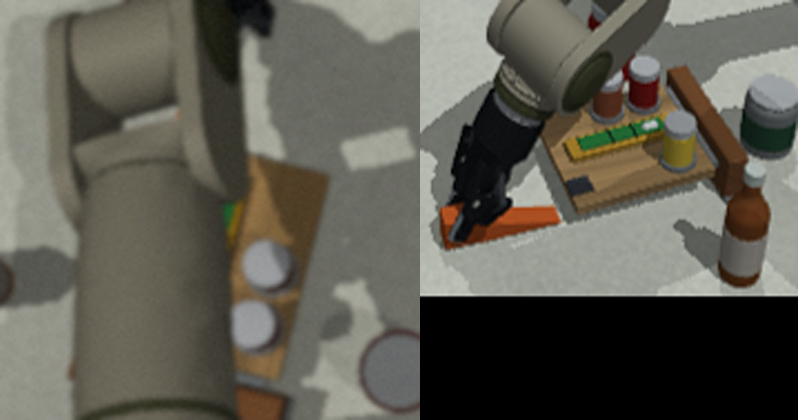

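```bash
python3 - <<'E'
import numpy as np
from h import *
from scipy.optimize import least_squares
q=sense()
D=[([-1.4804,.3135,1.4984],[162,-499.1,241.7],[0,.9877,.1562,0]),([-.7353,.616,1.0411],[557.1,-347.2,242.1],[0,.965,.263,0]),
([-.9156,.5182,1.2735],[558.2,-346.4,242.8],[-.061,.94,.238,.239]),([-.8279,.7386,1.3537],[608.2,-322.4,79.6],[-.062,.939,.238,.239]),
([-.7835,.8382,1.3279],[633.9,-308.8,25.3],[-.061,.939,.238,.24]),([-.693,.615,1.471],[634.1,-308.1,115.5],[.029,.962,-.114,.245]),
([.122,.968,.869],[828.2,177.5,93.1],[.029,.963,-.114,.244]),(q["joints"][:3],q["eef_pos"],q["ee_rot"])]
def f(x):
    L1,L2,L3,h,lat=x;r=[]
    for j,p,k in D:
        z=R.from_quat([k[1],k[2],k[3],k[0]]).as_matrix()[:,2]; w=np.array(p)-L3*z
        e=np.array([np.cos(j[0]),np.sin(j[0])]);n=np.array([-e[1],e[0]])
        rr=L1*np.sin(j[1])+L2*np.sin(j[1]+j[2]);zz=h+L1*np.cos(j[1])+L2*np.cos(j[1]+j[2])
        r+=[w[:2]@e-rr,w[2]-zz,w[:2]@n-lat]
    return r
s=least_squares(f,[400,400,250,150,116]);print(s.x,np.abs(s.fun).max())
T=tool();print("wrist centre",T[:3,3]-s.x[2]*T[:3,2])
E
```

```text
[428.99749032 390.57612598 242.22418732 168.29935935 116.61281191] 9.080450091123453
wrist centre [717.36676306 210.34514508 242.5478933 ]
```

```bash
python3 -m jog '[[-0.002,0,0.003,0,0,0,0.02],[0,0,0,0,0,0,0.02],[0,0,0,0,0,0,0.02]]' | tail -5
cat >> h.py <<'E'
def bubble(n="side",save=None):
    "bubble position in mm by rays on the level's top plane, along rack x (positive outward), with vial end points"
    c,M=cam(n); im=eyes.capture(n); 
    if save: cv2.imwrite(save,im[:,:,::-1])
    H=hsv(im).astype(int); C=S-80*O+55*np.array([O[1],-O[0]])   # level middle guess
    Z=55.; uv=np.argwhere(np.ones(H.shape[:2]))[:,::-1]; P=ray(c,M,uv,Z)[:,:2]-C
    x=P@O; y=P@[-O[1],O[0]]; sel=(abs(x)<90)&(abs(y)<30); hh=H.reshape(-1,3)
    gr=sel&(hh[:,0]>40)&(hh[:,0]<85)&(hh[:,1]>120); yc=np.median(y[gr])
    lo,hi=np.percentile(x[gr],[0.5,99.5]); v=sel&(abs(y-yc)<8)&(x>lo-8)&(x<hi+4)
    wh=v&(hh[:,1]<90)&(hh[:,2]>110); prof=[(round(b),int(np.median(hh[v&(abs(x-b)<2.5)&(abs(y-yc)<5),2])) if (v&(abs(x-b)<2.5)&(abs(y-yc)<5)).any() else -1) for b in np.arange(lo-6,hi+6,4)]
    print("vial",lo.round(1),hi.round(1),"yc",yc.round(1),"bubble",(x[wh].mean().round(1),wh.sum()) if wh.any() else None,prof)
E
python3 - <<'E'
from h import *
go(140,32.5); bubble()
E
```

```text
eef_pos: [829.6, 183.1, 25.6]
ee_rot: [0.029, 0.962, -0.116, 0.245]
force: [1.0, -0.7, -0.3]
grip_width: 0.316
grip_force: 59.4
t 7.5 j [ 0.13   1.049  0.89  -0.256  0.748  2.089] F [ 1.  -0.7 -0.3] grip 59.37128663063049 0.31631633936053305
grasp [825.8 184.   32.6] out 156.5 lat -0.6 tool x ang -13.76 tilt 0.499 roll -0.0004
delta tool [-14.6  -0.6  -7.8]
vial -57.7 59.8 yc 4.1 bubble (np.float64(-45.9), np.int64(23)) [(-64, 131), (-60, 105), (-56, 98), (-52, 101), (-48, 159), (-44, 176), (-40, 141), (-36, 153), (-32, 134), (-28, 104), (-24, 102), (-20, 98), (-16, 58), (-12, 98), (-8, 103), (-4, 102), (0, 102), (4, 102), (8, 103), (12, 98), (16, 57), (20, 96), (24, 103), (28, 102), (32, 102), (36, 102), (40, 103), (44, 102), (48, 102), (52, 102), (56, 102), (60, 90), (64, 142)]
```

```bash
python3 -m jog '[[-0.0044,0,-0.0024,0,0,0,0.02],[-0.007,0,-0.0038,0,0,0,0.02],[-0.007,0,-0.0038,0,0,0,0.02],[-0.0044,0,-0.0024,0,0,0,0.02],[0,0,0,0,0,0,0.02]]' | grep -E "eef|force"
for i in 1; do python3 -m jog '[[-0.0035,0,-0.0019,0,0,0,0.02],[-0.0035,0,-0.0019,0,0,0,0.02],[0,0,0,0,0,0,0.02]]' | grep -E "eef|force"; done
python3 - <<'E'
from h import *
go(100,32.5); bubble()
E
```

```text
eef_pos: [803.9, 189.6, 25.8]
force: [0.7, -0.1, -1.6]
grip_force: 59.4
eef_pos: [796.3, 191.3, 25.6]
force: [1.2, 0.8, -0.9]
grip_force: 59.4
t 8.35 j [ 0.147  0.981  1.031 -0.29   0.683  2.142] F [ 1.2  0.8 -0.9] grip 59.39188152551651 0.31857378051191193
grasp [792.6 192.2  32.6] out 122.3 lat -0.5 tool x ang -13.74 tilt 0.499 roll -0.0004
delta tool [-19.7  -0.5 -10.6]
vial -57.7 59.8 yc 4.2 bubble (np.float64(-45.9), np.int64(23)) [(-64, 130), (-60, 105), (-56, 98), (-52, 100), (-48, 158), (-44, 174), (-40, 140), (-36, 151), (-32, 133), (-28, 104), (-24, 102), (-20, 98), (-16, 57), (-12, 94), (-8, 102), (-4, 101), (0, 102), (4, 102), (8, 103), (12, 97), (16, 58), (20, 95), (24, 102), (28, 102), (32, 101), (36, 101), (40, 101), (44, 101), (48, 102), (52, 101), (56, 101), (60, 89), (64, 124)]
```

```bash
python3 -m jog '[[-0.0005,0,0.0009,0,0,0,0.02],[-0.0035,0,-0.0019,0,0,0,0.02],[-0.0035,0,-0.0019,0,0,0,0.02],[0,0,0,0,0,0,0.02]]' | grep -E "eef|force"
python3 -m jog '[[-0.0026,0,-0.0014,0,0,0,0.02],[-0.0026,0,-0.0014,0,0,0,0.02],[0,0,0,0,0,0,0.02]]' | grep -E "eef|force"
python3 -m jog '[[-0.0026,0,-0.0014,0,0,0,0.02],[-0.0026,0,-0.0014,0,0,0,0.02],[0,0,0,0,0,0,0.02]]' | grep -E "eef|force"
python3 - <<'E'
from h import *
go(90,32.5); bubble()
E
```

```text
eef_pos: [788.8, 193.2, 25.4]
force: [-2.6, 0.2, 5.6]
grip_force: 60.0
eef_pos: [783.3, 194.5, 25.3]
force: [-1.3, -0.8, 6.7]
grip_force: 60.1
eef_pos: [777.5, 196.0, 25.3]
force: [1.2, -0.8, 6.9]
grip_force: 60.0
t 9.4 j [ 0.158  0.946  1.105 -0.312  0.647  2.176] F [ 1.2 -0.8  6.9] grip 60.00390350818634 0.31519821616709826
grasp [773.8 196.9  32.3] out 103.0 lat -0.5 tool x ang -13.75 tilt 0.5 roll -0.0007
delta tool [-11.3  -0.5  -6.4]
vial -57.7 59.8 yc 4.1 bubble (np.float64(-45.9), np.int64(23)) [(-64, 130), (-60, 104), (-56, 96), (-52, 98), (-48, 157), (-44, 173), (-40, 138), (-36, 150), (-32, 131), (-28, 101), (-24, 100), (-20, 97), (-16, 56), (-12, 96), (-8, 101), (-4, 101), (0, 101), (4, 100), (8, 101), (12, 97), (16, 58), (20, 94), (24, 101), (28, 100), (32, 100), (36, 101), (40, 101), (44, 102), (48, 93), (52, 67), (56, 60), (60, 58), (64, 75)]
```

```bash

python3 -m jog '[[-0.0026,0,-0.0014,0,0,0,0.02],[-0.0026,0,-0.0014,0,0,0,0.02],[-0.0026,0,-0.0014,0,0,0,0.02],[0,0,0,0,0,0,0.02]]' | grep -E "eef|force"
python3 -m jog '[[-0.0026,0,-0.0014,0,0,0,0.02],[-0.0026,0,-0.0014,0,0,0,0.02],[-0.0026,0,-0.0014,0,0,0,0.02],[0,0,0,0,0,0,0.02]]' | grep -E "eef|force"
python3 - <<'E'
from h import *
go(90,32.5); bubble(save="pics/s3.png")
E
```

```text
eef_pos: [769.5, 197.7, 25.4]
force: [5.8, -2.0, 4.3]
grip_force: 59.8
eef_pos: [760.9, 199.8, 25.3]
force: [5.8, -1.5, 3.9]
grip_force: 59.9
t 10.25 j [ 0.168  0.917  1.166 -0.333  0.618  2.208] F [ 5.8 -1.5  3.9] grip 59.89001601934433 0.3148188521565995
grasp [757.2 200.7  32.4] out 85.9 lat -0.7 tool x ang -13.77 tilt 0.502 roll -0.0011
delta tool [ 3.7 -0.7  1.8]
vial -59.7 53.5 yc 1.9 bubble (np.float64(-25.9), np.int64(22)) [(-66, 123), (-62, 100), (-58, 101), (-54, 100), (-50, 99), (-46, 100), (-42, 101), (-38, 100), (-34, 98), (-30, 115), (-26, 161), (-22, 175), (-18, 166), (-14, 160), (-10, 117), (-6, 99), (-2, 99), (2, 100), (6, 101), (10, 95), (14, 62), (18, 94), (22, 101), (26, 101), (30, 102), (34, 64), (38, 62), (42, 62), (46, 53), (50, 17), (54, 14), (58, 15)]
```

```bash

python3 -m jog '[[-0.0022,0,-0.0012,0,0,0,0.02],[-0.0022,0,-0.0012,0,0,0,0.02],[-0.0022,0,-0.0012,0,0,0,0.02],[-0.0022,0,-0.0012,0,0,0,0.02],[0,0,0,0,0,0,0.02]]' | grep -E "eef|force"
python3 - <<'E'
from h import *
go(70,32.5); bubble(save="pics/s4.png")
t=cv2.imread("pics/s4.png")[200:320,230:400]; cv2.imwrite("pics/s4c.png",cv2.resize(t,None,fx=4,fy=4,interpolation=2))
E
```

```text
eef_pos: [751.2, 202.2, 25.3]
force: [6.3, -2.5, 4.6]
grip_force: 59.9
t 10.8 j [ 0.174  0.9    1.2   -0.345  0.604  2.226] F [ 6.3 -2.5  4.6] grip 59.903849959373474 0.3143611480131225
grasp [747.4 203.1  32.3] out 75.9 lat -0.7 tool x ang -13.77 tilt 0.501 roll -0.001
delta tool [-5.1 -0.7 -3. ]
vial -59.8 39.4 yc 0.2 bubble (np.float64(-13.1), np.int64(21)) [(-66, 121), (-62, 101), (-58, 98), (-54, 99), (-50, 99), (-46, 99), (-42, 98), (-38, 99), (-34, 99), (-30, 99), (-26, 100), (-22, 81), (-18, 104), (-14, 166), (-10, 149), (-6, 171), (-2, 170), (2, 123), (6, 101), (10, 95), (14, 63), (18, 92), (22, 67), (26, 61), (30, 61), (34, 55), (38, 21), (42, 13)]
```

View pics/s4c.png

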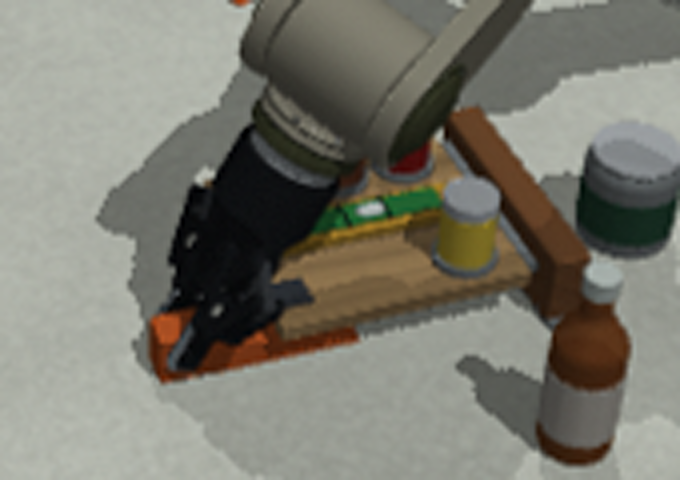

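The side crop shows the bubble at (370,210), just right of the line at (348,215). It is about 5 mm short, so the wedge needs 4 mm more.

```bash

python3 -m jog '[[-0.0018,0,-0.001,0,0,0,0.02],[-0.0018,0,-0.001,0,0,0,0.02],[0,0,0,0,0,0,0.02],[0,0,0,0,0,0,0.02]]' | grep -E "eef|force"
python3 - <<'E'
from h import *
go(70,32.5); bubble(save="pics/s5.png")
E
```

```text
eef_pos: [747.2, 203.1, 25.3]
force: [6.1, -1.3, 4.1]
grip_force: 59.7
t 11.25 j [ 0.176  0.894  1.214 -0.35   0.598  2.234] F [ 6.1 -1.3  4.1] grip 59.729988276958466 0.3163344974556178
grasp [743.5 204.   32.4] out 71.8 lat -0.7 tool x ang -13.76 tilt 0.501 roll -0.001
delta tool [-1.5 -0.7 -1. ]
vial -59.8 36.7 yc 0.4 bubble (np.float64(-5.4), np.int64(22)) [(-66, 127), (-62, 108), (-58, 99), (-54, 99), (-50, 100), (-46, 98), (-42, 99), (-38, 99), (-34, 99), (-30, 98), (-26, 100), (-22, 71), (-18, 55), (-14, 108), (-10, 139), (-6, 168), (-2, 176), (2, 168), (6, 125), (10, 103), (14, 40), (18, 63), (22, 62), (26, 62), (30, 42), (34, 23), (38, 14), (42, 15)]
```

```bash

python3 -m jog '[[0,0,0,0,0,0,0.036],[0,0,0,0,0,0,0.05],[0,0,0,0,0,0,0.055],[0,0,0,0,0,0,0.055],[0,0,0,0,0,0,0.055]]' | grep -E "eef|force|width"
python3 -m jog '[[0.005,0,-0.009,0,0,0,0.055],[0.01,0,-0.018,0,0,0,0.055],[0.019,0,-0.035,0,0,0,0.055],[0.02,0,-0.036,0,0,0,0.055],[0.02,0,-0.036,0,0,0,0.055]]' | grep -E "eef|force|width"
python3 - <<'E'
from h import *
bubble(save="pics/s6.png")
E
```

```text
eef_pos: [746.3, 203.4, 24.2]
force: [-0.7, -0.4, 0.4]
grip_width: 0.646
grip_force: 0.0
eef_pos: [747.1, 203.2, 180.3]
force: [1.0, -0.5, 0.4]
grip_width: 0.645
grip_force: 0.0
vial -59.6 56.0 yc -0.9 bubble (np.float64(-5.3), np.int64(25)) [(-66, 125), (-62, 105), (-58, 101), (-54, 102), (-50, 102), (-46, 101), (-42, 102), (-38, 102), (-34, 101), (-30, 101), (-26, 103), (-22, 74), (-18, 56), (-14, 139), (-10, 163), (-6, 170), (-2, 181), (2, 172), (6, 125), (10, 94), (14, 59), (18, 103), (22, 102), (26, 102), (30, 102), (34, 102), (38, 102), (42, 102), (46, 102), (50, 103), (54, 95), (58, 94)]
```

```bash

python3 -m jog '[[-0.01,0,-0.045,0,0,0,0.055],[-0.01,0,-0.045,0,-0.12,0,0.055],[-0.03,0,-0.02,0,-0.12,0,0.055],[-0.04,0,0,0,-0.12,0,0.055],[-0.04,0,0,0,-0.12,0,0.055]]' | grep -E "eef|force"
python3 -m jog '[[0,0,0,0,0,0,0.055],[0,0,0,0,0,0,0.055],[0,0,0,0,0,0,0.055]]' | grep -E "eef|force"
python3 - <<'E'
from h import *
go(0,0); bubble(); bubble("wrist",save="pics/w6.png")
E
```

```text
eef_pos: [576.6, 244.8, 239.8]
force: [0.8, 0.4, -0.3]
grip_force: 0.0
eef_pos: [578.9, 244.2, 239.2]
force: [0.1, -0.6, 0.6]
grip_force: 0.0
t 13.15 j [ 0.216  0.538  1.174 -0.009  1.41   2.029] F [ 0.1 -0.6  0.6] grip 0.0 0.6456260552593901
grasp [578.7 244.2 247.1] out -97.8 lat -0.6 tool x ang -13.76 tilt 0.021 roll -0.0009
delta tool [ 92.5  -0.5 249.2]
vial -59.6 56.0 yc -0.9 bubble (np.float64(-5.7), np.int64(23)) [(-66, 123), (-62, 104), (-58, 100), (-54, 101), (-50, 100), (-46, 101), (-42, 100), (-38, 100), (-34, 100), (-30, 101), (-26, 101), (-22, 73), (-18, 56), (-14, 137), (-10, 160), (-6, 168), (-2, 178), (2, 169), (6, 124), (10, 93), (14, 58), (18, 102), (22, 102), (26, 101), (30, 101), (34, 100), (38, 101), (42, 101), (46, 100), (50, 101), (54, 95), (58, 92)]
vial -59.9 58.7 yc -0.3 bubble (np.float64(-1.1), np.int64(273)) [(-66, 144), (-62, 146), (-58, 101), (-54, 101), (-50, 101), (-46, 101), (-42, 102), (-38, 102), (-34, 102), (-30, 102), (-26, 101), (-22, 102), (-18, 59), (-14, 101), (-10, 133), (-6, 155), (-2, 156), (2, 158), (6, 142), (10, 105), (14, 83), (18, 101), (22, 102), (26, 102), (30, 102), (34, 103), (38, 102), (42, 102), (46, 103), (50, 103), (54, 103), (58, 104), (62, 144)]
```

View pics/w6.png

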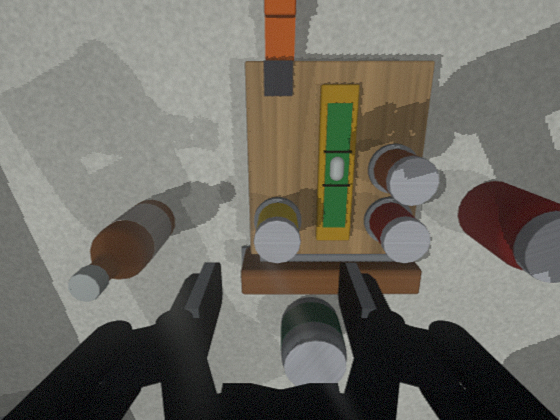

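The wrist view shows the bubble at (337,169) midway between the lines at rows 152 and 185. The wedge at (280,35) runs straight in under the plate, and the arm is clear of everything.

```bash
python3 -c "
from rig import finish_job
print(finish_job())"
```

```text
the job is handed in; nothing more can be done
None
```

The wedge is under the stub with the bubble centred between the lines (within about 1 mm by the wrist camera). The gripper has let go and is clear, and the job is handed in at about 13 s of the 61 s; the hand-in returned no verdict.

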